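# Socket back in its case, lid clicked shut

### The job

Put the loose deep socket upright and fully home in the empty hole of the open black socket case, then swing the lid over and press its front edge down gently until the spring catch clicks and holds it shut by itself. Do not slam the lid, never push on the case with more than about 20 N, and leave the jar, the screwdriver and the oil bottle where they are.

Things in the scene. Friction and masses are not known exactly. Their poses are not given: they have to be found in the camera images.
- socket_center (a point): the loose deep socket, a plain steel cylinder 24 mm in diameter and 62 mm tall, 140 g, standing upright on the bench to the left or right of the case; this point is its centre, 31 mm above its foot
- case: black socket case, fixed: 110 mm deep (its x), 210 wide (its y), base walls 27 high around a grey insert with its top 40 mm above the bench. Origin: centre of its underside; x points from the catch side (near the robot) to the hinge side. Two other sockets (18 and 26 mm in diameter, tops 80 mm up) are fixed in it, 70 mm to either side of the empty hole along y
- hinge (a point): middle of the lid's hinge line, on the case 55 mm from its origin along x, 36 mm above the bench; the line runs along the case's y. Swinging about it, the thumb ledge also moves some 5 mm towards the catch side during the last 20 mm of closing: a finger that presses straight down drags on it sideways
- catch (a point): spring catch at the middle of the case's front. Pressing the lid down, resistance grows as its nose pushes the tooth aside, sags for about 4 mm while passing it, then the tooth snaps over (click); a hard stop follows about 2 mm later. The catch sits up to 7.5 mm higher or lower from case to case, so the click's height is unknown. This point (fixed on the case, 44 mm up) is its mean place
- hole (a point): the empty round hole in the case's insert: the centre of its mouth, 12 mm from the case's origin towards the catch side, 40 mm above the bench; 29 mm in diameter with a 3 mm chamfer, 21 mm deep, so that the seated socket stands 41 mm out of it with its centre 10 mm above the mouth
- lid (a joint): the lid's angle in rad: 0 = level, about 1.6 = standing open. Latched it reads between -0.08 and 0.07; if it has not clicked, two sprung pins under the front rim push it back up to about 0.12 (13 mm ajar at the front). Hinge friction (0.16 N m) keeps it at any larger angle where it is left
- lid_press (a point): press here: on the thumb ledge (60 wide, 32 deep, 6 thick) at the lid's front, 20 mm out from its front wall, 130 mm from the hinge line; 69 mm above the bench with the lid level. Its x points to the hinge, z up off the ledge. The lid is a hollow box 110 x 210 mm, 60 deep (top 96 mm up when level); open, its top looks away from the robot. The pins take 2 to 6 N, the catch up to about 15 N
- jar: bystander: glass jar with a steel cap, 56 mm in diameter, 75 mm tall, standing on the other side of the case; origin at the centre of its underside
- screwdriver: bystander: screwdriver lying on the bench on the right; origin on its axis underside, along its x
- oil: bystander: yellow bottle, 70 mm in diameter, 190 mm tall, far left; origin at the centre of its underside

How it is judged:
By the outcome, as a careful person would: the job done as asked, in the order asked, and still so for the second after the job is handed in, with the robot touching nothing.
It also fails if it takes over 67 s, if anything falls off the work surface, if the arm or the gripper's body presses on something with over 40 N, if the wrist force passes 120 N, or if a joint passes its speed limit or range.

### The arm

A 6-joint arm with a two-finger parallel gripper is mounted at the origin on the work surface. World frame = base frame: x ahead of the robot, y to its left, z up, the work surface at z = 0. Lengths are in m, angles in degrees, forces in N, time in s.
With the tool pointing down it reaches from about 0.4 to 0.825 m from the base axis. Payload 7 kg.
Tool frame: the origin (TCP) lies between the finger pads; the fingertips stand 11 mm ahead of it and the grasp point (between the pads) lies 8 mm behind it (r.tcp_to_tips is the distance from the TCP to the fingertips, in m); x points along the fingers, y is the direction in which the jaws open and shut, and the axes are right-handed (so a half turn about x gives the same grasp; the last joint's range is limited). The gripper opens to 88 mm and grips with 3 to 60 N. Pads are 19 mm wide; open, the fingers measure 130 mm over their backs; the gripper's body (78 mm by 193 mm) begins 47 mm behind the grasp point.
Start: joints at [-51.675, 20.546, 0.682, 0, -70.136, -16.507], TCP at [0.251, -0.627, 0.238] pointing down, gripper open.
Joint ranges: [-176.03, 176.03], [-82.01, 121.73], [-58.28, 71.71], [-173.87, 95.51], [-174.79, -0.11], [-173.66, 173.66]. Speed limits (degrees/s): [136.94, 136.94, 172.46, 180, 180, 180].

### API

Orientations are given as [roll, pitch, yaw] about the fixed x, y, z axes, in that order (R = Rz(yaw) Ry(pitch) Rx(roll)).
In Python, from plant import r gives the robot as it stands.
- The arm moves only by the tool arm_command, never from a script. Its argument "plan" is a list of rows, each an object of numbers: "dx", "dy", "dz": the shift along the tool's x, y, z each as a share of 0.02 m, from -1 to 1; "wx", "wy", "wz": the turn, a rotation vector about the tool's x, y, z each as a share of 0.08 rad, from -1 to 1. In form: [{"dx": .., "dy": .., "dz": .., "wx": .., "wy": .., "wz": ..}, ...]. A call has 1 to 20 rows; each row shifts and turns the pose as measured when the row begins, along the tool's axes as they then stand; what a row does not reach is not made up. A row lasts 1/12 s, in which the tool goes at most 41.7 mm and 7.16 degrees, less where a joint would pass 70% of its speed; a pose out of reach is approached as far as the arm can. A call with a number of a shift or a turn outside -1 to 1 is refused whole. A call with a gripper value outside its range is refused whole. "fingers" is the closure, from -1 (fully open) to 1 (shut), so that 0 is half open, set as the call begins (left out, the last holds). The fingers move at their own pace and stop on an object; "force" is the grip in N (left out, the last holds). Time passes only in rows, so rows that do not move let the fingers close. It gives the time, the measured TCP pose, the force and the opening at its end, in the units of the state.
- r.get_state(): the state, without advancing time (a new reading comes with each control period).
- r.capture(name): name is "scene" or "side" or "wrist"; returns (picture, depth): 400x640x3 uint8, red, green, blue; 400x640 float32, m along the optical axis (not along the pixel's ray), 0 where there is no reading.
- r.camera_model(name): a dict with "vertical_fov" (degrees; the focal length in pixels is half the picture's height over the tangent of half this angle, whatever the lens; pixels are square), "cx", "cy" (the principal point, pixels), "R" (3x3) and "t" (3): a world point X has camera coordinates R X + t. Camera axes: x right, y down, z forward; pixel columns grow to the right and rows downward; lengths in m; the calibration is good to about 2 mm. A picture is of the moment at which its call begins: read the wrist's pose just before it. camera_model takes no time and is no camera call; for the wrist camera it gives the pose at the moment of the call.
- r.close_job(): hands the job in, once; it reports no verdict.
Trained networks look in the newest picture that a camera, given by its name, has taken for a name from the list of things; names that differ only in an ending like _2 or _b are one class to them, and where a whole thing is asked for, a point or a joint stands for the part that bears it (a point fixed in the world has none). Each returns a list of dicts, best first, with "score" (0 to 1); they miss things now and then, are a little off and sometimes report something else, mostly with a low value. They report only what shows in the picture. A call takes as long as a camera call.
- r.cut_out(camera, query): "mask" (400x640 bool, what is visible of it) and "bbox" ([left, top, width, height] in pixels, round what is visible of it).
- r.spot_point(camera, query): "centre" ([column, row] in pixels: a listed point, or the origin of a listed thing).
The state is a dict: "time_s": time; "joints": joint angles; "qd": joint speeds; "joint_torque": joint torques, N m; "tcp_pos": TCP position; "eef_rot": TCP orientation; "contact_force": force on the tool from outside, world axes, zero at the start; "moment": the same for the moment, N m; "gripper_width": finger opening in m.
Only numpy, scipy, OpenCV 4.12 (cv2) and the standard library are available. Lean on these libraries where they do the work, as an engineer would, in place of code of your own. Each camera call takes 0.05 s, during which the arm holds its last target.

## Working session

There is one attempt and no reset: what is moved stays moved. The work goes in short steps, Python scripts to look and compute and a tool call to move; the robot and the scene stay as the last step left them, time stands still between calls to the robot, and variables do not carry over. Pictures are saved under pics/ and viewed, and the job is handed in when it is done.

Besides the shell and the picture viewer there is one more tool, called after "Emit:" by a JSON object that holds its "name" and its "arguments", one argument or row to a line. arm_command: Moves the arm, as the interface text tells. Shift numbers are shares of 0.02 m and turn numbers shares of 0.08 rad, none past 1 either way. Its arguments: {"type":"object","properties":{"plan":{"type":"array","items":{"type":"object","properties":{"dx":{"type":"number"},"dy":{"type":"number"},"dz":{"type":"number"},"wx":{"type":"number"},"wy":{"type":"number"},"wz":{"type":"number"}}}},"fingers":{"type":"number"},"force":{"type":"number"}},"required":["plan"]}

```bash
ls; mkdir -p pics; cat > h.py <<'E'
import numpy as np, cv2
from plant import r
def snap(n,fn):
    p,d=r.capture(n); cv2.imwrite(f'pics/{fn}.png',p[:,:,::-1]); np.save(f'pics/{fn}.npy',d); return p,d,r.camera_model(n)
def f(cm): return 200/np.tan(np.radians(cm['vertical_fov'])/2)
def unproj(cm,u,v,z):
    F=f(cm); c=np.array([(u-cm['cx'])/F*z,(v-cm['cy'])/F*z,z]); return np.array(cm['R']).T@(c-np.array(cm['t']))
def onplane(cm,u,v,h):
    F=f(cm);R=np.array(cm['R']);t=np.array(cm['t']); o=-R.T@t; d=R.T@np.array([(u-cm['cx'])/F,(v-cm['cy'])/F,1]); return o+d*(h-o[2])/d[2]
def proj(cm,X):
    c=np.array(cm['R'])@np.array(X)+np.array(cm['t']); F=f(cm); return cm['cx']+F*c[0]/c[2],cm['cy']+F*c[1]/c[2]
E
python3 - <<'E'
from h import *
np.set_printoptions(precision=4,suppress=True)
print(r.get_state())
for n in ['scene','side']:
    p,d,cm=snap(n,n+'0'); print(n,cm)
    for q,h in [('socket_center',.031),('hole',.04),('hinge',.036),('catch',.044),('case',0),('jar',0),('lid_press',None),('screwdriver',.01),('oil',0)]:
        for o in r.spot_point(n,q)[:2]:
            u,v=o['centre']; print(q,round(o['score'],2),np.round([u,v],1), onplane(cm,u,v,h) if h is not None else '', unproj(cm,u,v,d[int(min(v,399)),int(min(u,639))]))
E
```

```text
pics
{'time_s': 0.0, 'joints': array([-51.6741,  20.5929,   0.633 ,  -0.02  , -70.135 , -16.5059]), 'qd': array([-0.0418, -0.0198,  0.1321,  0.1048,  0.062 ,  0.0232]), 'joint_torque': array([  0.    , -58.2715,  29.305 ,   6.9971,   0.0067,  -0.0001]), 'tcp_pos': array([ 0.2507, -0.6262,  0.2366]), 'eef_rot': array([ 95.3221,  89.9033, 117.1353]), 'contact_force': array([ 0.2606, -1.289 , -0.6349]), 'moment': array([-0.0029,  0.0234, -0.0118]), 'gripper_width': 0.08769551641037969}
scene {'vertical_fov': 55.910323855019485, 'cx': 317.11266423752977, 'cy': 198.78308809954092, 'R': array([[ 0.6419,  0.7667, -0.0117],
       [ 0.5162, -0.4434, -0.7327],
       [-0.567 ,  0.4643, -0.6804]]), 't': array([-0.3621, -0.2324,  1.526 ])}
hole 0.82 [300.9 211.4] [ 0.5425 -0.0469  0.04  ] [ 0.6291 -0.1094  0.1457]
catch 0.73 [287.1 200.1] [ 0.4769 -0.0511  0.044 ] [ 0.4861 -0.0571  0.0542]
case 0.75 [302.4 222.1] [ 0.5506 -0.0493  0.    ] [ 0.66   -0.1288  0.1416]
jar 0.75 [353.4 168. ] [ 0.4571  0.2641 -0.    ] [0.479  0.2411 0.0248]
lid_press 0.86 [324.1 189.9]  [ 0.6299 -0.0274  0.1765]
lid_
[... 502 characters left out ...]
ray([-0.5555,  0.1366,  1.2311])}
socket_center 0.75 [302.1 297. ] [ 0.4407 -0.3108  0.031 ] [ 0.4368 -0.3293  0.0515]
hole 0.83 [316.1 223.1] [ 0.5451 -0.045   0.04  ] [ 0.5473 -0.0366  0.0333]
hinge 0.74 [337.3 214.4] [ 0.6203 -0.0142  0.036 ] [ 0.6178 -0.0219  0.042 ]
hinge 0.34 [302.8 297.4] [ 0.4411 -0.317   0.036 ] [ 0.4382 -0.3303  0.0507]
case 0.61 [317.8 235.7] [ 0.5476 -0.056   0.    ] [ 0.5349 -0.1039  0.0407]
jar 0.86 [268.1 180.5] [0.4545 0.2887 0.    ] [0.4477 0.2354 0.0335]
lid_press 0.65 [341.1 181.2]  [ 0.6233 -0.0289  0.1647]
screwdriver 0.7 [398.1 317.5] [ 0.6523 -0.4141  0.01  ] [ 0.6502 -0.4177  0.0148]
oil 0.64 [327.9 157.5] [0.7076 0.3973 0.    ] [0.6991 0.3683 0.0168]
```

View pics/scene0.png

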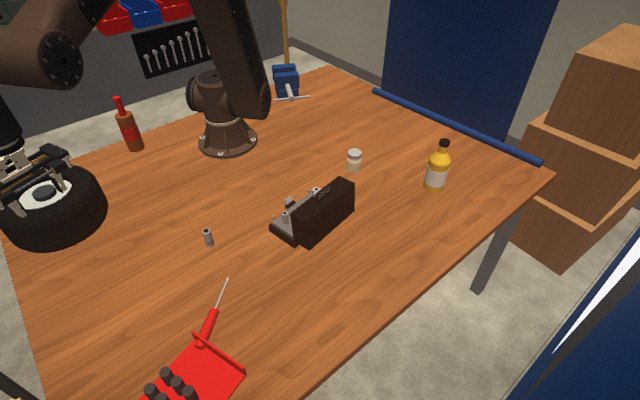

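View pics/side0.png

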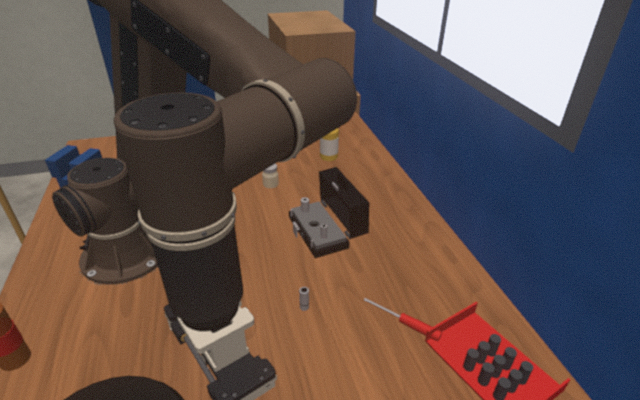

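```bash
cat >> h.py <<'E'
from scipy.spatial.transform import Rotation as Ro
def pose():
    s=r.get_state(); return np.array(s['tcp_pos']),Ro.from_euler('xyz',s['eef_rot'],degrees=True).as_matrix(),s
def to(target,Rt=None):
    p,R,s=pose(); d=R.T@(np.array(target)-p)/.02
    print('shift units',np.round(d,2), end=' ')
    if Rt is not None: print('turn units',np.round(Ro.from_matrix(R.T@Rt).as_rotvec()/.08,2),end=' ')
    print()
def down(yaw): # tool x down, tool y at yaw (deg) in world
    a=np.radians(yaw); x=np.array([0,0,-1.]); y=np.array([np.cos(a),np.sin(a),0]); return np.stack([x,y,np.cross(x,y)],1)
E
python3 - <<'E'
from h import *
np.set_printoptions(precision=4,suppress=True)
p,R,s=pose(); print(R)
pc,d,cm=snap('wrist','w0'); Rc=np.array(cm['R']); print(cm['vertical_fov'],R.T@(-Rc.T@cm['t']-p)); print(Rc@R)
for y in (-70,110): to([.44,-.315,.26],down(y))
E
```

```text
[[-0.     -0.3717  0.9284]
 [ 0.      0.9284  0.3717]
 [-1.      0.     -0.    ]]
65.61221518911262 [-0.1457 -0.0007 -0.0658]
[[ 0.0003  1.     -0.0004]
 [-0.2511  0.0005  0.968 ]
 [ 0.968  -0.0002  0.2511]]
shift units [-1.12 10.95 14.57] turn units [-38.87   0.    -0.  ] 
shift units [-1.12 10.95 14.57] turn units [ 0.4 -0.  -0. ]
```

View pics/w0.png

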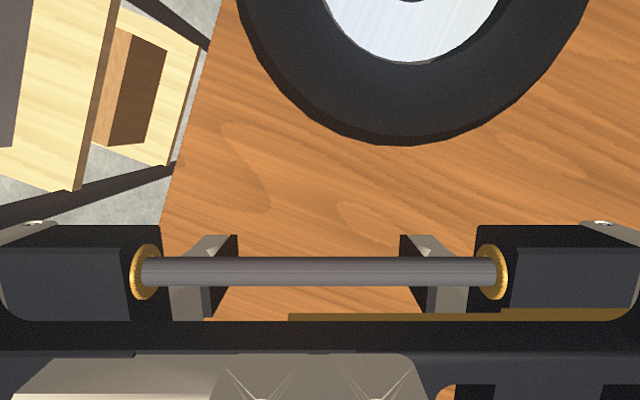

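```bash
python3 - <<'E'
from h import *
to([.50,-.285,.24],down(107))
E
```

```text
shift units [-0.12 11.23 17.91] turn units [ 1.05 -0.   -0.  ]
```

Emit:
{"name": "arm_command", "arguments": {
  "plan": [
    {"dy": 0.3, "dz": 0.5},
    {"dy": 0.6, "dz": 0.95},
    {"dy": 0.63, "dz": 1},
    {"dy": 0.63, "dz": 1},
    {"dy": 0.63, "dz": 1},
    {"dy": 0.63, "dz": 1},
    {"dy": 0.63, "dz": 1},
    {"dy": 0.63, "dz": 1},
    {"dy": 0.63, "dz": 1},
    {"dy": 0.63, "dz": 1},
    {"dy": 0.63, "dz": 1},
    {"dy": 0.63, "dz": 1},
    {"dy": 0.63, "dz": 1},
    {"dy": 0.63, "dz": 1},
    {"dy": 0.63, "dz": 1},
    {"dy": 0.63, "dz": 1},
    {"dy": 0.63, "dz": 1},
    {"dy": 0.63, "dz": 1},
    {"dy": 0.5, "dz": 0.7},
    {}
  ]
}}

```text
schema error: expected keys dx, dy, dz, wx, wy, wz
```

```bash
python3 - <<'E'
from h import *
np.set_printoptions(precision=4,suppress=True)
p,R,s=pose(); print(p,s['time_s'],s['contact_force'])
pc,d,cm=snap('wrist','w1')
for q,h in [('socket_center',.031),('hole',.04),('catch',.044),('screwdriver',.01)]:
    for o in r.spot_point('wrist',q)[:2]:
        u,v=o['centre']; print(q,round(o['score'],2),np.round([u,v],1), onplane(cm,u,v,h))
for o in r.cut_out('wrist','socket_center')[:1]:
    m=o['mask']; print(o['score'],o['bbox'])
    ys,xs=np.nonzero(m&(d>0)); P=np.array([unproj(cm,a,b,d[b,a]) for a,b in zip(xs,ys)])
    print(P.min(0),P.max(0)); T=P[(P[:,2]>.057)&(P[:,2]<.068)]; print(len(T),T.mean(0),(T.min(0)+T.max(0))/2,T.max(0)-T.min(0))
E
```

```text
[ 0.2508 -0.6266  0.2376] 1.05 [-0.0789  0.081   0.5967]
```

View pics/w1.png

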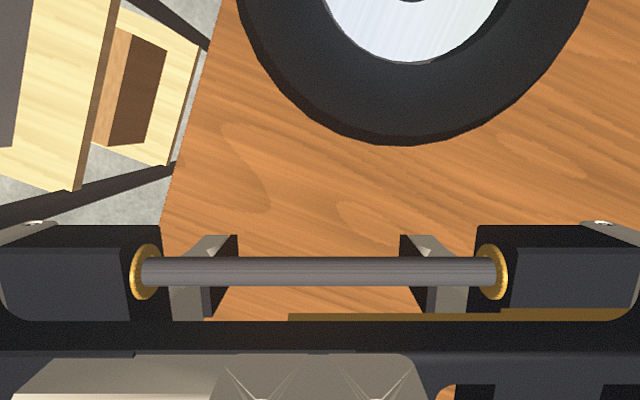

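Emit:
{"name": "arm_command", "arguments": {
  "plan": [
    {"dx": 0, "dy": 0.3, "dz": 0.5, "wx": 0.3, "wy": 0, "wz": 0},
    {"dx": 0, "dy": 0.6, "dz": 0.95, "wx": 0.3, "wy": 0, "wz": 0},
    {"dx": 0, "dy": 0.63, "dz": 1, "wx": 0.3, "wy": 0, "wz": 0},
    {"dx": 0, "dy": 0.63, "dz": 1, "wx": 0.2, "wy": 0, "wz": 0},
    {"dx": 0, "dy": 0.63, "dz": 1, "wx": 0, "wy": 0, "wz": 0},
    {"dx": 0, "dy": 0.63, "dz": 1, "wx": 0, "wy": 0, "wz": 0},
    {"dx": 0, "dy": 0.63, "dz": 1, "wx": 0, "wy": 0, "wz": 0},
    {"dx": 0, "dy": 0.63, "dz": 1, "wx": 0, "wy": 0, "wz": 0},
    {"dx": 0, "dy": 0.63, "dz": 1, "wx": 0, "wy": 0, "wz": 0},
    {"dx": 0, "dy": 0.63, "dz": 1, "wx": 0, "wy": 0, "wz": 0},
    {"dx": 0, "dy": 0.63, "dz": 1, "wx": 0, "wy": 0, "wz": 0},
    {"dx": 0, "dy": 0.63, "dz": 1, "wx": 0, "wy": 0, "wz": 0},
    {"dx": 0, "dy": 0.63, "dz": 1, "wx": 0, "wy": 0, "wz": 0},
    {"dx": 0, "dy": 0.63, "dz": 1, "wx": 0, "wy": 0, "wz": 0},
    {"dx": 0, "dy": 0.63, "dz": 1, "wx": 0, "wy": 0, "wz": 0},
    {"dx": 0, "dy": 0.63, "dz": 1, "wx": 0, "wy": 0, "wz": 0},
    {"dx": 0, "dy": 0.63, "dz": 1, "wx": 0, "wy": 0, "wz": 0},
    {"dx": 0, "dy": 0.63, "dz": 1, "wx": 0, "wy": 0, "wz": 0},
    {"dx": 0, "dy": 0.5, "dz": 0.5, "wx": 0, "wy": 0, "wz": 0},
    {"dx": 0, "dy": 0, "dz": 0, "wx": 0, "wy": 0, "wz": 0}
  ]
}}

```text
time_s: 3.02
tcp_pos: [0.5389, -0.2876, 0.2383]
eef_rot: [-42.9, 89.8, -26.6]
contact_force: [-1.1, -0.2, -0.4]
gripper_width: 0.0877
```

```bash
cat > look.py <<'E'
from h import *
import sys
np.set_printoptions(precision=4,suppress=True)
p,R,s=pose(); print(p,s['time_s'],s['contact_force'])
pc,d,cm=snap('wrist',sys.argv[1])
for q,h in [('socket_center',.031),('hole',.04),('catch',.044)]:
    for o in r.spot_point('wrist',q)[:2]:
        u,v=o['centre']; print(q,round(o['score'],2),np.round([u,v],1), onplane(cm,u,v,h))
for o in r.cut_out('wrist','socket_center')[:1]:
    m=o['mask']; print(o['score'],o['bbox'])
    ys,xs=np.nonzero(m&(d>0)); P=np.array([unproj(cm,a,b,d[b,a]) for a,b in zip(xs,ys)])
    print(P.min(0),P.max(0)); T=P[(P[:,2]>.057)&(P[:,2]<.068)]; print(len(T),T.mean(0),(T.min(0)+T.max(0))/2,T.max(0)-T.min(0))
E
python3 look.py w2
```

```text
[ 0.5389 -0.2876  0.2383] 3.0167 [-1.0562 -0.1895 -0.3857]
socket_center 0.68 [318.1  94.6] [ 0.4469 -0.3163  0.031 ]
catch 0.66 [532.4 196.9] [ 0.4847 -0.0544  0.044 ]
0.66 [307.1, 76.3, 20.6, 30.2]
[ 0.4303 -0.3294 -0.0011] [ 0.4571 -0.3069  0.0635]
456 [ 0.4453 -0.3184  0.0606] [ 0.4453 -0.3181  0.0603] [0.0234 0.0226 0.0064]
```

View pics/w2.png

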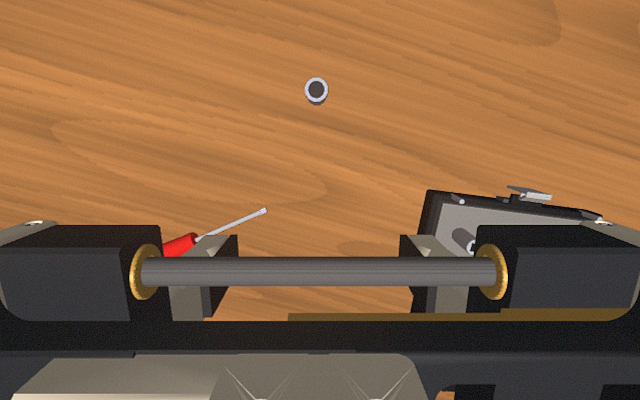

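```bash
python3 - <<'E'
from h import *
np.set_printoptions(precision=4,suppress=True)
p,R,s=pose(); print(R)
to([.4453,-.318,.12],down(106)); to([.4453,-.318,.038])
d=np.load('pics/w2.npy'); cm=r.camera_model('wrist')
P=[];
for v in range(150,230):
  for u in range(410,640):
    if d[v,u]>0:
      X=unproj(cm,u,v,d[v,u])
      if .01<X[2]<.09: P.append([*X,u,v])
P=np.array(P); print(len(P))
for lo,hi in [(.02,.03),(.036,.044)]:
    T=P[(P[:,2]>lo)&(P[:,2]<hi)]; print(lo,len(T),T.min(0),T.max(0))
    # front-most per column
    e=[]
    for u in range(425,600,10):
        t=T[T[:,3]==u]
        if len(t): e.append(t[np.argmin(t[:,4])])
    e=np.array(e); print(e[:, :3])
E
```

```text
[[ 0.0023 -0.2779  0.9606]
 [-0.0016  0.9606  0.2779]
 [-1.     -0.0022  0.0017]]
shift units [ 5.91 -0.05 -4.8 ] turn units [0.03 0.02 0.03] 
shift units [10.01 -0.04 -4.81] 
4890
0.02 1555 [  0.4756  -0.1562   0.0201 424.     187.    ] [  0.5587   0.0495   0.03   602.     229.    ]
[[ 0.5502 -0.1508  0.0203]
 [ 0.5122 -0.1544  0.0246]
 [ 0.5102 -0.1422  0.0237]
 [ 0.5077 -0.1319  0.0269]
 [ 0.5069 -0.1183  0.0243]
 [ 0.5048 -0.1055  0.0227]
 [ 0.5026 -0.0937  0.023 ]
 [ 0.5006 -0.0799  0.0201]
 [ 0.4949 -0.0705  0.0219]
 [ 0.4792 -0.0659  0.0235]
 [ 0.4771 -0.0522  0.0208]
 [ 0.4759 -0.0451  0.0282]
 [ 0.4917 -0.0202  0.0227]
 [ 0.4894 -0.0083  0.0229]
 [ 0.4883  0.0044  0.023 ]
 [ 0.4861  0.0164  0.0232]
 [ 0.4838  0.0248  0.0271]
 [ 0.4817  0.0425  0.0213]]
0.036 2275 [  0.4755  -0.1475   0.036  436.     189.    ] [  0.5513   0.0266   0.044  598.     229.    ]
[[ 0.5186 -0.1448  0.0379]
 [ 0.5166 -0.1328  0.0371]
 [ 0.5153 -0.1223  0.0398]
 [ 0.5134 -0.1096  0.0377]
 [ 0.5114 -0.0973  0.0365]
 [ 0.5103 -0.0862  0.038 ]
 [ 0.5081 -0.0747  0.0383]
 [ 0.4887 -0.0701  0.0365]
 [ 0.479  -0.0645  0.0396]
 [ 0.4769 -0.0508  0.0366]
 [ 0.4758 -0.0441  0.0433]
 [ 0.4986 -0.0159  0.0381]
 [ 0.4975 -0.0039  0.0384]
 [ 0.4955  0.0095  0.0366]
 [ 0.4834  0.0266  0.039 ]]
```

Emit:
{"name": "arm_command", "arguments": {
  "plan": [
    {"dx": 0.5, "dy": 0, "dz": -0.5, "wx": 0.2, "wy": 0, "wz": 0},
    {"dx": 1, "dy": 0, "dz": -0.85, "wx": 0.3, "wy": 0, "wz": 0},
    {"dx": 1, "dy": 0, "dz": -0.85, "wx": 0.3, "wy": 0, "wz": 0},
    {"dx": 1, "dy": 0, "dz": -0.85, "wx": 0.3, "wy": 0, "wz": 0},
    {"dx": 1, "dy": 0, "dz": -0.8, "wx": 0.3, "wy": 0, "wz": 0},
    {"dx": 0.5, "dy": 0, "dz": -0.3, "wx": 0.1, "wy": 0, "wz": 0},
    {"dx": 0, "dy": 0, "dz": 0, "wx": 0, "wy": 0, "wz": 0}
  ]
}}

```text
time_s: 3.85
tcp_pos: [0.4503, -0.3158, 0.1361]
eef_rot: [-34.7, 89.5, -26.2]
contact_force: [0.0, -0.4, 0.1]
gripper_width: 0.0876
```

```bash
python3 - <<'E'
from h import *
np.set_printoptions(precision=4,suppress=True)
to([.4453,-.318,.039],down(98.8))
E
```

```text
shift units [ 4.86 -0.05 -0.29] turn units [-0.07  0.08  0.06]
```

Emit:
{"name": "arm_command", "arguments": {
  "plan": [
    {"dx": 0.3, "dy": -0.05, "dz": -0.29, "wx": 0, "wy": 0.08, "wz": 0.06},
    {"dx": 0.9, "dy": 0, "dz": 0, "wx": 0, "wy": 0, "wz": 0},
    {"dx": 0.9, "dy": 0, "dz": 0, "wx": 0, "wy": 0, "wz": 0},
    {"dx": 0.9, "dy": 0, "dz": 0, "wx": 0, "wy": 0, "wz": 0},
    {"dx": 0.9, "dy": 0, "dz": 0, "wx": 0, "wy": 0, "wz": 0},
    {"dx": 0.5, "dy": 0, "dz": 0, "wx": 0, "wy": 0, "wz": 0},
    {"dx": 0.15, "dy": 0, "dz": 0, "wx": 0, "wy": 0, "wz": 0},
    {"dx": 0, "dy": 0, "dz": 0, "wx": 0, "wy": 0, "wz": 0}
  ]
}}

```text
time_s: 4.52
tcp_pos: [0.4483, -0.3236, 0.0468]
eef_rot: [-32.5, 89.5, -24.1]
contact_force: [0.6, 0.3, -0.0]
gripper_width: 0.0875
```

```bash
python3 - <<'E'
from h import *
np.set_printoptions(precision=4,suppress=True)
to([.4453,-.318,.039],down(98.8))
snap('wrist','w3'); snap('side','s3')
E
```

```text
shift units [ 0.39  0.3  -0.11] turn units [-0.08  0.09  0.06]
```

View pics/w3.png

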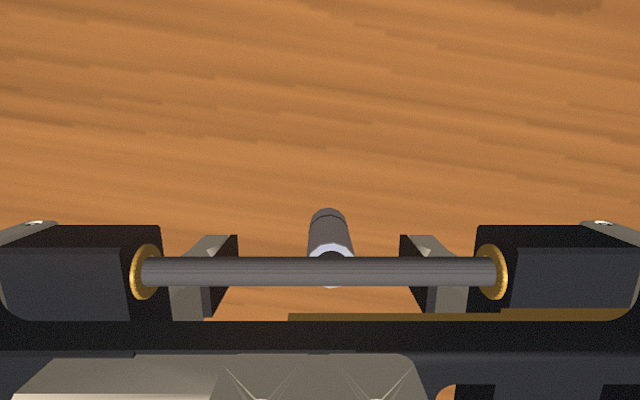

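View pics/s3.png

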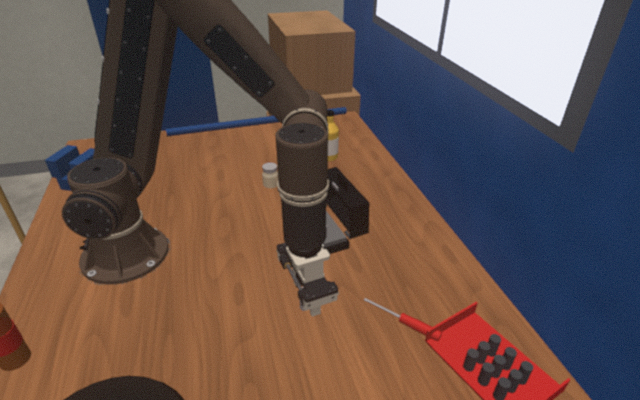

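Emit:
{"name": "arm_command", "arguments": {
  "plan": [
    {"dx": 0.3, "dy": 0.3, "dz": -0.1, "wx": 0, "wy": 0.1, "wz": 0.08},
    {"dx": 0.1, "dy": 0.1, "dz": 0, "wx": 0, "wy": 0.05, "wz": 0.04},
    {"dx": 0, "dy": 0, "dz": 0, "wx": 0, "wy": 0, "wz": 0}
  ]
}}

```text
time_s: 4.87
tcp_pos: [0.4471, -0.3159, 0.0416]
eef_rot: [104.6, 89.8, 113.1]
contact_force: [0.1, 0.9, 0.2]
gripper_width: 0.0876
```

```bash
python3 - <<'E'
from h import *
np.set_printoptions(precision=4,suppress=True)
to([.4453,-.318,.039],down(98.8)); to([.4453,-.318,.039],down(98.8)); print(pose())
E
```

```text
shift units [ 0.13 -0.09 -0.1 ] turn units [-0.07 -0.01 -0.04] 
shift units [ 0.13 -0.09 -0.1 ] turn units [-0.07 -0.01 -0.04] 
(array([ 0.4471, -0.3159,  0.0416]), array([[-0.0014, -0.1474,  0.9891],
       [ 0.0032,  0.9891,  0.1474],
       [-1.    ,  0.0034, -0.0009]]), {'time_s': 4.8667, 'joints': array([-14.849 ,  20.7415, -28.7014,  -0.2429, -40.6809, -66.4923]), 'qd': array([ 0.1724, -0.5009, -0.3387, -0.3297, -0.1516, -0.0907]), 'joint_torque': array([ -0.0314, -49.0727,  19.9295,   4.7085,  -0.1098,  -0.022 ]), 'tcp_pos': array([ 0.4471, -0.3159,  0.0416]), 'eef_rot': array([104.6404,  89.7991, 113.1148]), 'contact_force': array([0.0559, 0.8516, 0.241 ]), 'moment': array([-0.0409, -0.0729,  0.0057]), 'gripper_width': 0.08764120481444124})
```

Close.

Emit:
{"name": "arm_command", "arguments": {
  "plan": [
    {"dx": 0.1, "dy": -0.07, "dz": -0.1, "wx": -0.07, "wy": 0, "wz": -0.03},
    {"dx": 0, "dy": 0, "dz": 0, "wx": 0, "wy": 0, "wz": 0},
    {"dx": 0, "dy": 0, "dz": 0, "wx": 0, "wy": 0, "wz": 0},
    {"dx": 0, "dy": 0, "dz": 0, "wx": 0, "wy": 0, "wz": 0},
    {"dx": 0, "dy": 0, "dz": 0, "wx": 0, "wy": 0, "wz": 0},
    {"dx": 0, "dy": 0, "dz": 0, "wx": 0, "wy": 0, "wz": 0},
    {"dx": 0, "dy": 0, "dz": 0, "wx": 0, "wy": 0, "wz": 0},
    {"dx": 0, "dy": 0, "dz": 0, "wx": 0, "wy": 0, "wz": 0},
    {"dx": 0, "dy": 0, "dz": 0, "wx": 0, "wy": 0, "wz": 0},
    {"dx": 0, "dy": 0, "dz": 0, "wx": 0, "wy": 0, "wz": 0}
  ],
  "fingers": 1,
  "force": 20
}}

```text
time_s: 5.7
tcp_pos: [0.446, -0.3178, 0.0408]
eef_rot: [-17.9, 89.9, -9.0]
contact_force: [0.1, -0.1, -0.2]
gripper_width: 0.0267
```

Emit:
{"name": "arm_command", "arguments": {
  "plan": [
    {"dx": 0, "dy": 0, "dz": 0, "wx": 0, "wy": 0, "wz": 0},
    {"dx": 0, "dy": 0, "dz": 0, "wx": 0, "wy": 0, "wz": 0},
    {"dx": -0.3, "dy": 0, "dz": 0, "wx": 0, "wy": 0, "wz": 0},
    {"dx": -0.9, "dy": 0, "dz": 0, "wx": 0, "wy": 0, "wz": 0},
    {"dx": -1, "dy": 0, "dz": 0, "wx": 0, "wy": 0, "wz": 0},
    {"dx": -1, "dy": 0, "dz": 0, "wx": 0, "wy": 0, "wz": 0},
    {"dx": -1, "dy": 0, "dz": 0, "wx": 0, "wy": 0, "wz": 0},
    {"dx": -1, "dy": 0, "dz": 0, "wx": 0, "wy": 0, "wz": 0},
    {"dx": -0.9, "dy": 0, "dz": 0, "wx": 0, "wy": 0, "wz": 0},
    {"dx": -0.3, "dy": 0, "dz": 0, "wx": 0, "wy": 0, "wz": 0},
    {"dx": 0, "dy": 0, "dz": 0, "wx": 0, "wy": 0, "wz": 0}
  ]
}}

```text
time_s: 6.62
tcp_pos: [0.4432, -0.3169, 0.1748]
eef_rot: [145.6, 89.7, 154.5]
contact_force: [0.6, 0.4, -2.0]
gripper_width: 0.0234
```

```bash
python3 - <<'E'
from h import *
np.set_printoptions(precision=4,suppress=True)
# look pose: hole seen about 66mm behind TCP z
to([.541+.06,-.0465+.009,.20],down(98.8));print(pose()[2]['contact_force'])
E
```

```text
shift units [-1.26 12.6   9.93] turn units [ 0.01 -0.05 -0.04] 
[ 0.575   0.3761 -2.0325]
```

Emit:
{"name": "arm_command", "arguments": {
  "plan": [
    {"dx": -0.5, "dy": 0.5, "dz": 0.3, "wx": 0, "wy": 0, "wz": 0},
    {"dx": -0.5, "dy": 0.9, "dz": 0.6, "wx": 0, "wy": 0, "wz": 0},
    {"dx": -0.5, "dy": 0.9, "dz": 0.6, "wx": 0, "wy": 0, "wz": 0},
    {"dx": -0.5, "dy": 0.9, "dz": 0.6, "wx": 0, "wy": 0, "wz": 0},
    {"dx": -0.5, "dy": 0.9, "dz": 0.6, "wx": 0, "wy": 0, "wz": 0},
    {"dx": -0.5, "dy": 0.9, "dz": 0.6, "wx": 0, "wy": 0, "wz": 0},
    {"dx": -0.5, "dy": 0.9, "dz": 0.6, "wx": 0, "wy": 0, "wz": 0},
    {"dx": -0.4, "dy": 0.9, "dz": 0.6, "wx": 0, "wy": 0, "wz": 0},
    {"dx": -0.3, "dy": 0.9, "dz": 0.6, "wx": 0, "wy": 0, "wz": 0},
    {"dx": -0.2, "dy": 0.9, "dz": 0.6, "wx": 0, "wy": 0, "wz": 0},
    {"dx": 0, "dy": 0.9, "dz": 0.6, "wx": 0, "wy": 0, "wz": 0},
    {"dx": 0, "dy": 0.9, "dz": 0.6, "wx": 0, "wy": 0, "wz": 0},
    {"dx": 0, "dy": 0.7, "dz": 0.5, "wx": 0, "wy": 0, "wz": 0},
    {"dx": 0, "dy": 0.4, "dz": 0.3, "wx": 0, "wy": 0, "wz": 0},
    {"dx": 0, "dy": 0, "dz": 0, "wx": 0, "wy": 0, "wz": 0},
    {"dx": 0, "dy": 0, "dz": 0, "wx": 0, "wy": 0, "wz": 0}
  ]
}}

```text
time_s: 7.95
tcp_pos: [0.5598, -0.0462, 0.253]
eef_rot: [157.7, 88.3, 166.3]
contact_force: [-0.5, -0.5, -1.7]
gripper_width: 0.0237
```

```bash
python3 - <<'E'
from h import *
np.set_printoptions(precision=4,suppress=True)
p,R,s=pose(); print(p,s['gripper_width']); 
pc,d,cm=snap('wrist','w4')
for q,h in [('hole',.04),('catch',.044),('case',0),('socket_center',.031),('lid_press',.16),('hinge',.036)]:
    for o in r.spot_point('wrist',q)[:2]:
        u,v=o['centre']; print(q,round(o['score'],2),np.round([u,v],1), onplane(cm,u,v,h),unproj(cm,u,v,d[int(v),int(u)]))
E
```

```text
[ 0.5598 -0.0462  0.253 ] 0.0236848443943765
hole 0.9 [319.3 171. ] [ 0.5412 -0.046   0.04  ] [ 0.543  -0.0455  0.0248]
catch 0.72 [320.7 119.8] [ 0.4842 -0.0531  0.044 ] [ 0.4845 -0.0532  0.0508]
case 0.71 [319.4 174.4] [ 0.5502 -0.0439  0.    ] [ 0.547  -0.0447  0.0248]
socket_center 0.61 [317.9 246.3] [ 0.6365 -0.0331  0.031 ] [ 0.5484 -0.0488  0.2675]
lid_press 0.81 [327.1 299.7] [ 0.6352 -0.0266  0.16  ] [ 0.6249 -0.0289  0.1781]
hinge 0.86 [322.8 224.8] [ 0.6062 -0.0316  0.036 ] [ 0.5474 -0.0459  0.2357]
```

View pics/w4.png

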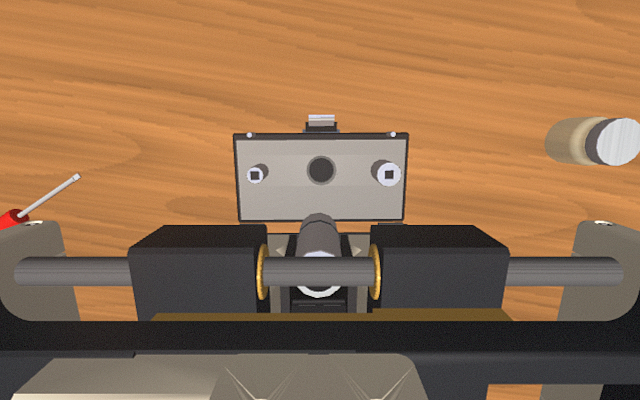

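```bash
python3 - <<'E'
from h import *
np.set_printoptions(precision=4,suppress=True)
img=cv2.imread('pics/w4.png'); g=cv2.cvtColor(img,cv2.COLOR_BGR2GRAY); d=np.load('pics/w4.npy'); cm=r.camera_model('wrist')
print(g[171,295:347]); print(g[145:197,320])
F=f(cm)
m=(g<130).astype(np.uint8); m[:150]=0;m[195:]=0;m[:,:295]=0;m[:,345:]=0
n,l,st,c=cv2.connectedComponentsWithStats(m); print(st,c)
for i in range(1,n):
    if st[i,4]>200: print(onplane(cm,*c[i],.04))
# gray levels for edges of insert and case: points
P=[]
for v in range(120,225):
  for u in range(225,420):
    if d[v,u]>0: P.append([*unproj(cm,u,v,d[v,u]),u,v])
P=np.array(P); T=P[(abs(P[:,2]-.04)<.004)]; print(np.median(T[:,2]),len(T))
rect=cv2.minAreaRect(T[:,:2].astype(np.float32)*1000); print(rect)
T=P[(P[:,2]>.015)&(P[:,2]<.05)]; rect=cv2.minAreaRect(T[:,:2].astype(np.float32)*1000); print(rect)
# tops of fixed sockets
T=P[(P[:,2]>.074)&(P[:,2]<.088)]
for s in (T[T[:,3]<320],T[T[:,3]>320]): print(len(s),(s[:,:3].max(0)+s[:,:3].min(0))/2,s[:,:3].mean(0))
# tilt
p,R,s=pose(); print(R)
E
cd pics; python3 -c "
import cv2;i=cv2.imread('w4.png')[100:240,220:420];cv2.imwrite('w4z.png',cv2.resize(i,None,fx=4,fy=4,interpolation=2))"
```

```text
[182 181 178 184 181 179 177 177 184 176 181 156 123 121  84  58  69  72
  67  68  65  69  65  69  70  70  70  68  71  70  70  71  67  63  67  72
  66  65 102 133 132 161 182 182 177 177 177 177 170 174 180 174]
[171 172 170 172 169 169 176 172 169 170 156 119 115  71  68  70  66  71
  65  70  69  71  70  62  69  69  70  67  68  70  69  67  66  63  70  64
  77 108 133 134 158 171 169 167 167 169 169 170 165 166 165 165]
[[     0      0    640    400 255405]
 [   307    156     28     28    595]] [[319.4979 199.5706]
 [320.4134 169.1966]]
[ 0.5397 -0.0458  0.04  ]
0.03958476462571125 11787
((546.2465209960938, -40.979225158691406), (120.96296691894531, 203.11378479003906), 8.343026161193848)
((547.3193359375, -43.692543029785156), (122.29309844970703, 210.1095733642578), 8.729430198669434)
235 [ 0.5515 -0.1137  0.0783] [ 0.551  -0.1133  0.0794]
480 [0.5299 0.0241 0.0781] [0.5298 0.0237 0.0794]
[[-0.0262 -0.1481  0.9886]
 [ 0.0072  0.9889  0.1483]
 [-0.9996  0.011  -0.0248]]
```

View pics/w4z.png

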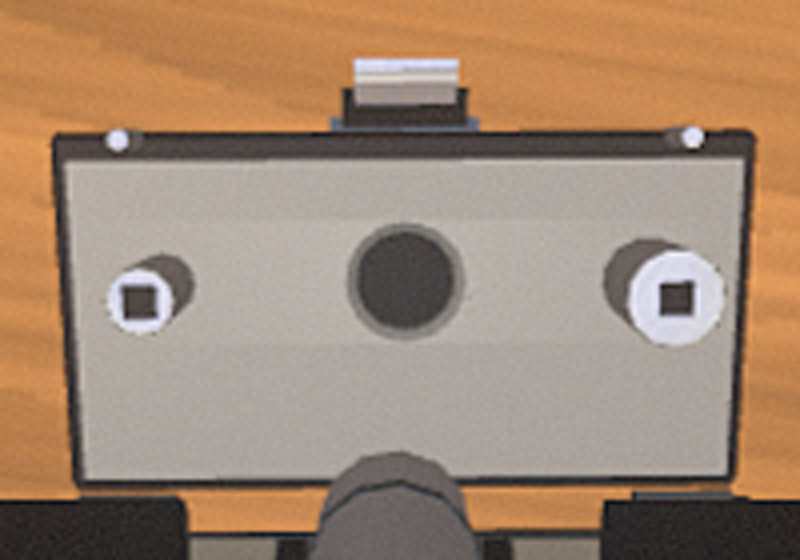

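```bash
python3 - <<'E'
from h import *
np.set_printoptions(precision=4,suppress=True)
to([.5415,-.0450,.112],down(98.95))
E
```

```text
shift units [ 7.12  0.17 -0.72] turn units [-0.09 -0.31 -0.14]
```

Emit:
{"name": "arm_command", "arguments": {
  "plan": [
    {"dx": 0.3, "dy": 0.1, "dz": -0.5, "wx": -0.09, "wy": -0.31, "wz": -0.14},
    {"dx": 0.9, "dy": 0, "dz": 0, "wx": 0, "wy": 0, "wz": 0},
    {"dx": 0.9, "dy": 0, "dz": 0, "wx": 0, "wy": 0, "wz": 0},
    {"dx": 0.9, "dy": 0, "dz": 0, "wx": 0, "wy": 0, "wz": 0},
    {"dx": 0.9, "dy": 0, "dz": 0, "wx": 0, "wy": 0, "wz": 0},
    {"dx": 0.9, "dy": 0, "dz": 0, "wx": 0, "wy": 0, "wz": 0},
    {"dx": 0.7, "dy": 0, "dz": 0, "wx": 0, "wy": 0, "wz": 0},
    {"dx": 0.4, "dy": 0, "dz": 0, "wx": 0, "wy": 0, "wz": 0},
    {"dx": 0, "dy": 0, "dz": 0, "wx": 0, "wy": 0, "wz": 0},
    {"dx": 0, "dy": 0, "dz": 0, "wx": 0, "wy": 0, "wz": 0}
  ]
}}

```text
time_s: 9.13
tcp_pos: [0.5503, -0.0512, 0.1356]
eef_rot: [-6.0, 89.5, 2.6]
contact_force: [0.2, 0.9, -0.4]
gripper_width: 0.0234
```

```bash
python3 - <<'E'
from h import *
np.set_printoptions(precision=4,suppress=True)
to([.5415,-.0450,.0595],down(98.95)); print(pose()[0],pose()[2]['contact_force'])
pc,d,cm=snap('wrist','w5')
E
```

```text
shift units [ 3.8   0.38 -0.42] turn units [-0.08  0.12  0.01] 
[ 0.5503 -0.0512  0.1356] [ 0.2337  0.9314 -0.4373]
```

View pics/w5.png

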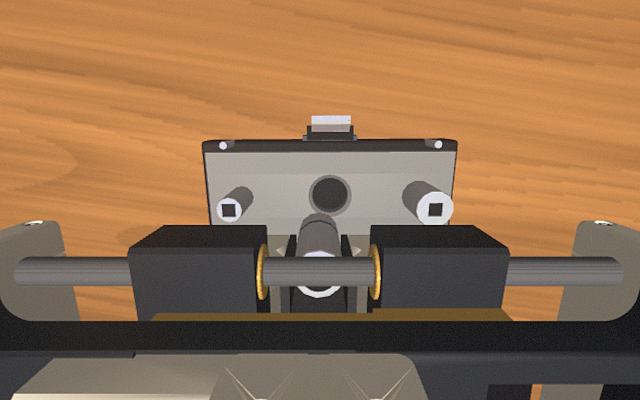

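Emit:
{"name": "arm_command", "arguments": {
  "plan": [
    {"dx": 0.3, "dy": 0.38, "dz": -0.42, "wx": -0.08, "wy": 0.12, "wz": 0},
    {"dx": 0.5, "dy": 0, "dz": 0, "wx": 0, "wy": 0, "wz": 0},
    {"dx": 0.3, "dy": 0, "dz": 0, "wx": 0, "wy": 0, "wz": 0},
    {"dx": 0, "dy": 0, "dz": 0, "wx": 0, "wy": 0, "wz": 0},
    {"dx": 0, "dy": 0, "dz": 0, "wx": 0, "wy": 0, "wz": 0}
  ]
}}

```text
time_s: 9.6
tcp_pos: [0.542, -0.044, 0.1153]
eef_rot: [-8.4, 89.7, 0.6]
contact_force: [-0.2, -1.0, -1.1]
gripper_width: 0.0236
```

```bash
python3 - <<'E'
from h import *
np.set_printoptions(precision=4,suppress=True)
to([.5415,-.0450,.0595],down(98.95)); print(pose()[0],pose()[2]['contact_force'])
E
```

```text
shift units [ 2.79 -0.05 -0.05] turn units [0.02 0.06 0.01] 
[ 0.542  -0.044   0.1153] [-0.2193 -0.9666 -1.0555]
```

Emit:
{"name": "arm_command", "arguments": {
  "plan": [
    {"dx": 0.4, "dy": -0.05, "dz": -0.05, "wx": 0, "wy": 0.06, "wz": 0},
    {"dx": 0.5, "dy": 0, "dz": 0, "wx": 0, "wy": 0, "wz": 0},
    {"dx": 0.4, "dy": 0, "dz": 0, "wx": 0, "wy": 0, "wz": 0},
    {"dx": 0.2, "dy": 0, "dz": 0, "wx": 0, "wy": 0, "wz": 0},
    {"dx": 0, "dy": 0, "dz": 0, "wx": 0, "wy": 0, "wz": 0}
  ]
}}

```text
time_s: 10.02
tcp_pos: [0.5417, -0.0452, 0.0826]
eef_rot: [-46.3, 89.9, -37.3]
contact_force: [0.2, -0.0, -0.9]
gripper_width: 0.0236
```

```bash
python3 - <<'E'
from h import *
np.set_printoptions(precision=4,suppress=True)
to([.5415,-.0450,.0595],down(98.95)); print(pose()[0],pose()[2]['contact_force'])
E
```

```text
shift units [ 1.15  0.01 -0.01] turn units [0.02 0.01 0.01] 
[ 0.5417 -0.0452  0.0826] [ 0.2406 -0.0287 -0.8932]
```

Well aligned; insert slowly in steps.

Emit:
{"name": "arm_command", "arguments": {
  "plan": [
    {"dx": 0.15, "dy": 0, "dz": 0, "wx": 0, "wy": 0, "wz": 0},
    {"dx": 0.15, "dy": 0, "dz": 0, "wx": 0, "wy": 0, "wz": 0},
    {"dx": 0.15, "dy": 0, "dz": 0, "wx": 0, "wy": 0, "wz": 0},
    {"dx": 0.1, "dy": 0, "dz": 0, "wx": 0, "wy": 0, "wz": 0}
  ]
}}

```text
time_s: 10.35
tcp_pos: [0.542, -0.0454, 0.0704]
eef_rot: [-70.0, 89.9, -61.0]
contact_force: [0.2, 0.2, -0.5]
gripper_width: 0.0237
```

Emit:
{"name": "arm_command", "arguments": {
  "plan": [
    {"dx": 0.12, "dy": 0, "dz": 0, "wx": 0, "wy": 0, "wz": 0},
    {"dx": 0.12, "dy": 0, "dz": 0, "wx": 0, "wy": 0, "wz": 0},
    {"dx": 0.1, "dy": 0, "dz": 0, "wx": 0, "wy": 0, "wz": 0}
  ]
}}

```text
time_s: 10.6
tcp_pos: [0.5422, -0.0453, 0.0632]
eef_rot: [-42.3, 89.9, -33.2]
contact_force: [0.4, 0.1, -0.9]
gripper_width: 0.0237
```

Emit:
{"name": "arm_command", "arguments": {
  "plan": [
    {"dx": 0.08, "dy": 0, "dz": 0, "wx": 0, "wy": 0, "wz": 0},
    {"dx": 0.06, "dy": 0, "dz": 0, "wx": 0, "wy": 0, "wz": 0}
  ]
}}

```text
time_s: 10.77
tcp_pos: [0.5422, -0.0453, 0.06]
eef_rot: [-40.6, 89.9, -31.6]
contact_force: [0.0, 0.6, -1.3]
gripper_width: 0.0235
```

Emit:
{"name": "arm_command", "arguments": {
  "plan": [
    {"dx": 0.06, "dy": 0, "dz": 0, "wx": 0, "wy": 0, "wz": 0},
    {"dx": 0, "dy": 0, "dz": 0, "wx": 0, "wy": 0, "wz": 0}
  ]
}}

```text
time_s: 10.93
tcp_pos: [0.5425, -0.0453, 0.0599]
eef_rot: [-40.4, 89.9, -31.3]
contact_force: [-0.6, -0.0, -1.2]
gripper_width: 0.0235
```

Emit:
{"name": "arm_command", "arguments": {
  "plan": [
    {"dx": 0.08, "dy": 0, "dz": 0, "wx": 0, "wy": 0, "wz": 0},
    {"dx": 0.08, "dy": 0, "dz": 0, "wx": 0, "wy": 0, "wz": 0}
  ]
}}

```text
time_s: 11.1
tcp_pos: [0.5433, -0.0452, 0.0595]
eef_rot: [-31.5, 89.8, -22.4]
contact_force: [-9.4, 3.2, 21.3]
gripper_width: 0.0233
```

Emit:
{"name": "arm_command", "arguments": {
  "plan": [
    {"dx": -0.06, "dy": 0, "dz": 0, "wx": 0, "wy": 0, "wz": 0},
    {"dx": 0, "dy": 0, "dz": 0, "wx": 0, "wy": 0, "wz": 0},
    {"dx": 0, "dy": 0, "dz": 0, "wx": 0, "wy": 0, "wz": 0},
    {"dx": 0, "dy": 0, "dz": 0, "wx": 0, "wy": 0, "wz": 0},
    {"dx": 0, "dy": 0, "dz": 0, "wx": 0, "wy": 0, "wz": 0}
  ],
  "fingers": 0
}}

```text
time_s: 11.52
tcp_pos: [0.5445, -0.0449, 0.0619]
eef_rot: [-17.2, 89.6, -8.0]
contact_force: [0.2, 0.4, -1.1]
gripper_width: 0.0434
```

Emit:
{"name": "arm_command", "arguments": {
  "plan": [
    {"dx": -0.3, "dy": 0, "dz": -0.05, "wx": 0, "wy": 0, "wz": 0},
    {"dx": -0.5, "dy": 0, "dz": 0, "wx": 0, "wy": 0, "wz": 0},
    {"dx": -0.7, "dy": 0, "dz": 0, "wx": 0, "wy": 0, "wz": 0},
    {"dx": -1, "dy": 0, "dz": 0, "wx": 0, "wy": 0, "wz": 0},
    {"dx": -1, "dy": 0, "dz": 0, "wx": 0, "wy": 0, "wz": 0},
    {"dx": -1, "dy": 0, "dz": 0, "wx": 0, "wy": 0, "wz": 0},
    {"dx": -1, "dy": 0, "dz": 0, "wx": 0, "wy": 0, "wz": 0},
    {"dx": -1, "dy": 0, "dz": 0, "wx": 0, "wy": 0, "wz": 0},
    {"dx": -1, "dy": 0, "dz": 0, "wx": 0, "wy": 0, "wz": 0},
    {"dx": -0.5, "dy": 0, "dz": 0, "wx": 0, "wy": 0, "wz": 0},
    {"dx": 0, "dy": 0, "dz": 0, "wx": 0, "wy": 0, "wz": 0}
  ]
}}

```text
time_s: 12.43
tcp_pos: [0.5409, -0.046, 0.2362]
eef_rot: [-26.6, 89.6, -17.4]
contact_force: [0.6, -1.1, 0.6]
gripper_width: 0.0437
```

```bash
python3 - <<'E'
from h import *
np.set_printoptions(precision=4,suppress=True)
p,R,s=pose(); print(p,R,s['contact_force'])
pc,d,cm=snap('wrist','w6')
O=np.array([.5527,-.0431]);a=np.radians(8.95);ex=np.array([np.cos(a),np.sin(a)]);ey=np.array([-ex[1],ex[0]])
v,u=np.mgrid[120:230:1,200:450:1]; 
def cloud(d,cm,u,v):
    F=f(cm); z=d[v,u]; ok=z>0; c=np.stack([(u-cm['cx'])/F*z,(v-cm['cy'])/F*z,z],-1)[ok]; X=(c-np.array(cm['t']))@np.array(cm['R']); return X
X=cloud(d,cm,u,v); loc=np.c_[(X[:,:2]-O)@ex,(X[:,:2]-O)@ey,X[:,2]]
s_=loc[(np.hypot(loc[:,0]+.012,loc[:,1])<.02)&(loc[:,2]>.06)]; print('seated socket',len(s_),s_.mean(0) if len(s_) else '',np.percentile(s_[:,2],95) if len(s_) else '')
# side cam for lid
for n in ('side','scene'):
    pc,d,cm=snap(n,n+'6'); v,u=np.mgrid[150:260,240:400]
    X=cloud(d,cm,u,v); loc=np.c_[(X[:,:2]-O)@ex,(X[:,:2]-O)@ey,X[:,2]]
    m=(abs(loc[:,1])<.12)&(loc[:,0]>.03)&(loc[:,0]<.15)&(loc[:,2]>.05)&(loc[:,2]<.2)
    L=loc[m]; print(n,len(L)); 
    for z0 in np.arange(.05,.19,.01):
        t=L[(L[:,2]>=z0)&(L[:,2]<z0+.01)]
        if len(t)>3: print(round(z0,3),len(t),np.percentile(t[:,0],[3,50,97]),np.percentile(t[:,1],[3,97]))
E
```

```text
[ 0.5409 -0.046   0.2362] [[ 0.0069 -0.1594  0.9872]
 [-0.0022  0.9872  0.1594]
 [-1.     -0.0032  0.0065]] [ 0.6228 -1.0728  0.6097]
seated socket 481 [-0.0127 -0.0004  0.0775] 0.0799497319831009
side 1629
0.05 109 [0.0505 0.0812 0.1066] [-0.1051  0.1052]
0.06 85 [0.0498 0.0737 0.1057] [-0.1058  0.1051]
0.07 90 [0.0491 0.0749 0.1058] [-0.1054  0.1063]
0.08 85 [0.0488 0.0718 0.1055] [-0.1058  0.1047]
0.09 79 [0.0474 0.0679 0.1022] [-0.1056  0.1052]
0.1 81 [0.0471 0.0682 0.1039] [-0.1064  0.1053]
0.11 76 [0.0472 0.0664 0.1041] [-0.1054  0.106 ]
0.12 62 [0.0469 0.0664 0.1025] [-0.1056  0.1037]
0.13 60 [0.0468 0.0725 0.1029] [-0.1054 -0.053 ]
0.14 564 [0.0447 0.0655 0.1006] [-0.1044  0.0955]
0.15 248 [0.0483 0.0851 0.1028] [-0.0999  0.0953]
0.16 33 [0.049  0.0703 0.0743] [-0.0306  0.0261]
0.17 48 [0.0681 0.0708 0.0755] [-0.0298  0.0274]
0.18 9 [0.0685 0.0719 0.0743] [-0.0201  0.0264]
scene 2679
0.05 147 [0.0597 0.1118 0.1144] [-0.1017  0.1004]
0.06 154 [0.059  0.1113 0.1137] [-0.1021  0.096 ]
0.07 154 [0.0589 0.1105 0.1124] [-0.1011  0.0987]
0.08 160 [0.0593 0.1099 0.112 ] [-0.1015  0.0983]
0.09 155 [0.0578 0.1094 0.1116] [-0.102   0.0974]
0.1 165 [0.0594 0.1087 0.1109] [-0.1016  0.0979]
0.11 169 [0.0553 0.108  0.1102] [-0.1017  0.0991]
0.12 171 [0.0609 0.1074 0.1097] [-0.1021  0.0938]
0.13 175 [0.0545 0.1069 0.109 ] [-0.1015  0.0983]
0.14 801 [0.0483 0.0809 0.1075] [-0.1005  0.1021]
0.15 308 [0.0531 0.092  0.1067] [-0.0969  0.1008]
0.16 46 [0.0538 0.0783 0.0803] [-0.0256  0.0274]
0.17 52 [0.0725 0.078  0.0798] [-0.0248  0.0306]
0.18 22 [0.0728 0.0751 0.0789] [-0.023   0.0279]
```

View pics/w6.png

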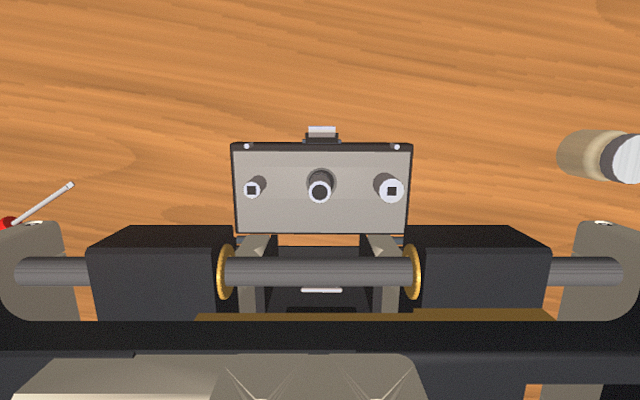

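View pics/side6.png

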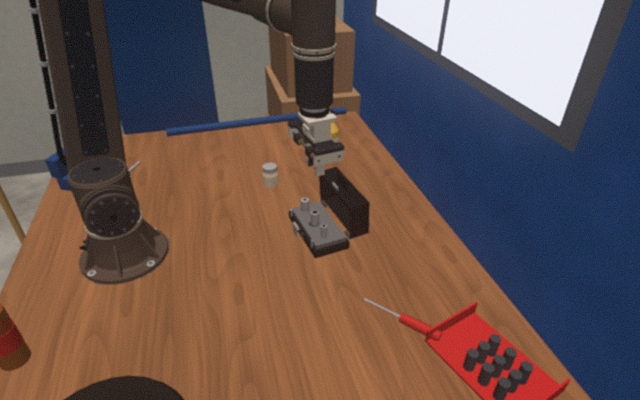

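```bash
cat >> h.py <<'E'
O=np.array([.5527,-.0431]);a_=np.radians(8.95);ex=np.array([np.cos(a_),np.sin(a_)]);ey=np.array([-ex[1],ex[0]])
def W(x,z): # case x,z -> world, y=0
    q=O+ex*x; return np.array([q[0],q[1],z])
def L(p): return np.array([(p[:2]-O)@ex,(p[:2]-O)@ey,p[2]])
E
python3 - <<'E'
from h import *
to(W(.107,.235),down(98.95));to(W(.107,.173),down(98.95))
E
```

```text
shift units [-0.1   0.02  6.02] turn units [0.04 0.02 0.03] 
shift units [3.   0.03 6.02] turn units [0.04 0.02 0.03]
```

Emit:
{"name": "arm_command", "arguments": {
  "plan": [
    {"dx": 0, "dy": 0, "dz": 0.5, "wx": 0, "wy": 0, "wz": 0},
    {"dx": 0, "dy": 0, "dz": 0.9, "wx": 0, "wy": 0, "wz": 0},
    {"dx": 0, "dy": 0, "dz": 0.9, "wx": 0, "wy": 0, "wz": 0},
    {"dx": 0, "dy": 0, "dz": 0.9, "wx": 0, "wy": 0, "wz": 0},
    {"dx": 0, "dy": 0, "dz": 0.9, "wx": 0, "wy": 0, "wz": 0},
    {"dx": 0, "dy": 0, "dz": 0.9, "wx": 0, "wy": 0, "wz": 0},
    {"dx": 0, "dy": 0, "dz": 0.5, "wx": 0, "wy": 0, "wz": 0},
    {"dx": 0, "dy": 0, "dz": 0, "wx": 0, "wy": 0, "wz": 0},
    {"dx": 0, "dy": 0, "dz": 0, "wx": 0, "wy": 0, "wz": 0}
  ],
  "fingers": 1,
  "force": 30
}}

```text
time_s: 13.33
tcp_pos: [0.6506, -0.0281, 0.2197]
eef_rot: [-171.0, 89.0, -161.9]
contact_force: [0.6, 0.4, -0.3]
gripper_width: 0.0002
```

```bash
python3 - <<'E'
from h import *
p=pose()[0];print(L(p)); to(W(.107,.173),down(98.95)); print(pose()[2]['contact_force'])
E
```

```text
[ 0.09907468 -0.00037543  0.21970466]
shift units [2.33 0.02 0.44] turn units [ 0.04 -0.21  0.03] 
[ 0.57441706  0.38036719 -0.34168678]
```

Emit:
{"name": "arm_command", "arguments": {
  "plan": [
    {"dx": 0.2, "dy": 0, "dz": 0.44, "wx": 0, "wy": -0.2, "wz": 0},
    {"dx": 0.6, "dy": 0, "dz": 0.05, "wx": 0, "wy": 0, "wz": 0},
    {"dx": 0.6, "dy": 0, "dz": 0, "wx": 0, "wy": 0, "wz": 0},
    {"dx": 0.5, "dy": 0, "dz": 0, "wx": 0, "wy": 0, "wz": 0},
    {"dx": 0.2, "dy": 0, "dz": 0, "wx": 0, "wy": 0, "wz": 0},
    {"dx": 0, "dy": 0, "dz": 0, "wx": 0, "wy": 0, "wz": 0}
  ]
}}

```text
time_s: 13.83
tcp_pos: [0.658, -0.0269, 0.1721]
eef_rot: [-124.6, 89.9, -115.5]
contact_force: [-0.2, -0.3, -0.0]
gripper_width: 0.0005
```

```bash
python3 - <<'E'
from h import *
p=pose()[0];print(L(p)); to(W(.107,.173),down(98.95)); print(pose()[2]['contact_force']); snap('side','side7')
E
python3 -c "
import cv2;i=cv2.imread('pics/side7.png')[100:260,240:440];cv2.imwrite('pics/side7z.png',cv2.resize(i,None,fx=3.5,fy=3.5,interpolation=2))"
```

```text
[ 0.10649198 -0.00039052  0.1720691 ]
shift units [-0.05  0.02  0.03] turn units [ 0.03 -0.02  0.02] 
[-0.18554439 -0.26264061 -0.04950099]
```

View pics/side7z.png

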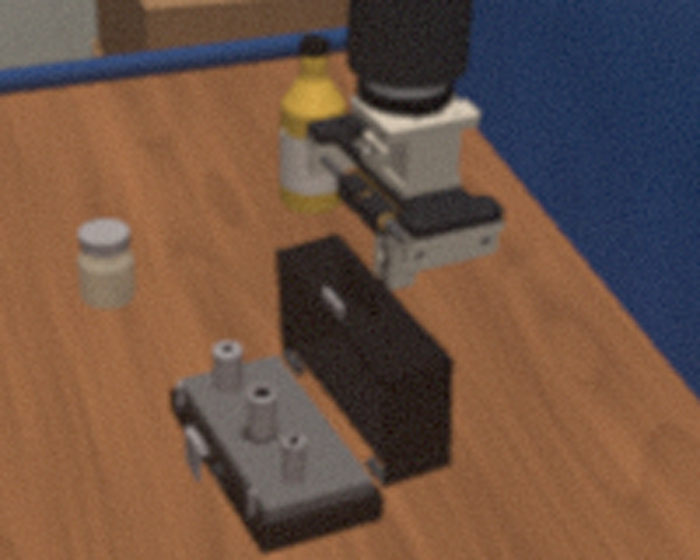

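```bash
cd pics; python3 -c "
import cv2,numpy as np
a=[]
for n in ('side6','side7'):
  i=cv2.imread(n+'.png')[150:250,290:390];a.append(cv2.resize(i,None,fx=4,fy=4,interpolation=2))
cv2.imwrite('cmp.png',np.hstack(a))"
```

```text
(no output)
```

View pics/cmp.png

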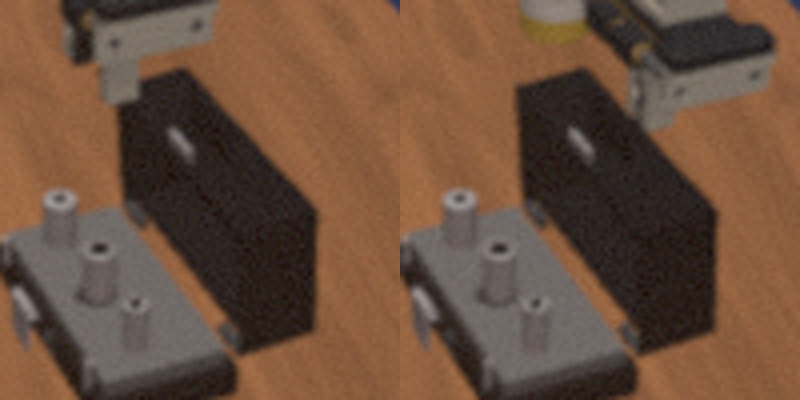

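```bash
cat >> h.py <<'E'
def tcpfor(th,w=.0095):
    s=.128+ (1.5-th)/1.5*.009
    u=np.array([-np.cos(th),np.sin(th)]); n=np.array([np.sin(th),np.cos(th)])
    c=np.array([.055,.036])+s*u+.033*n
    return c[0]+w,c[1]+.011
def go(x,z,yaw=98.95):
    p,R,s=pose(); print('L',np.round(L(p),4),'t',round(s['time_s'],2),'F',np.round(s['contact_force'],1)); to(W(x,z),down(yaw))
E
python3 - <<'E'
from h import *
for th in [1.5,1.4,1.2,1.0,.8,.6,.4,.3,.2,.1,0]: print(th,np.round(tcpfor(th),4))
E
```

```text
1.5 [0.0884 0.177 ]
1.4 [0.0752 0.1793]
1.2 [0.0482 0.1799]
1.0 [0.0215 0.1751]
0.8 [-0.0039  0.1648]
0.6 [-0.027   0.1496]
0.4 [-0.0466  0.1298]
0.3 [-0.0549  0.1185]
0.2 [-0.062   0.1063]
0.1 [-0.0679  0.0935]
0 [-0.0725  0.08  ]
```

Emit:
{"name": "arm_command", "arguments": {
  "plan": [
    {"dx": -0.1, "dy": 0, "dz": -0.4, "wx": 0, "wy": 0, "wz": 0},
    {"dx": -0.15, "dy": 0, "dz": -0.5, "wx": 0, "wy": 0, "wz": 0},
    {"dx": -0.1, "dy": 0, "dz": -0.5, "wx": 0, "wy": 0, "wz": 0},
    {"dx": 0, "dy": 0, "dz": -0.5, "wx": 0, "wy": 0, "wz": 0},
    {"dx": 0, "dy": 0, "dz": -0.5, "wx": 0, "wy": 0, "wz": 0},
    {"dx": 0, "dy": 0, "dz": -0.3, "wx": 0, "wy": 0, "wz": 0}
  ]
}}

```text
time_s: 14.38
tcp_pos: [0.6018, -0.0359, 0.183]
eef_rot: [-18.0, 89.7, -8.9]
contact_force: [1.3, 0.5, -0.9]
gripper_width: 0.0003
```

```bash
python3 - <<'E'
from h import *
go(.0215,.1751)
E
```

```text
L [ 0.0497 -0.0005  0.183 ] t 14.38 F [ 1.3  0.5 -0.9]
shift units [ 0.38  0.03 -1.41] turn units [0.03 0.07 0.02]
```

Emit:
{"name": "arm_command", "arguments": {
  "plan": [
    {"dx": 0.15, "dy": 0.03, "dz": -0.4, "wx": 0, "wy": 0.07, "wz": 0},
    {"dx": 0.12, "dy": 0, "dz": -0.45, "wx": 0, "wy": 0, "wz": 0},
    {"dx": 0.12, "dy": 0, "dz": -0.4, "wx": 0, "wy": 0, "wz": 0}
  ]
}}

```text
time_s: 14.63
tcp_pos: [0.5755, -0.0396, 0.1771]
eef_rot: [-24.8, 89.7, -15.6]
contact_force: [1.4, 0.4, 1.6]
gripper_width: 0.0001
```

```bash
python3 - <<'E'
from h import *
go(-.0039,.1648)
snap('side','side8')
E
python3 -c "
import cv2;i=cv2.imread('pics/side8.png')[130:260,240:400];cv2.imwrite('pics/side8z.png',cv2.resize(i,None,fx=4,fy=4,interpolation=2))"
```

```text
L [ 2.310e-02 -1.000e-04  1.771e-01] t 14.63 F [1.4 0.4 1.6]
shift units [ 0.61  0.01 -1.35] turn units [0.04 0.06 0.03]
```

View pics/side8z.png

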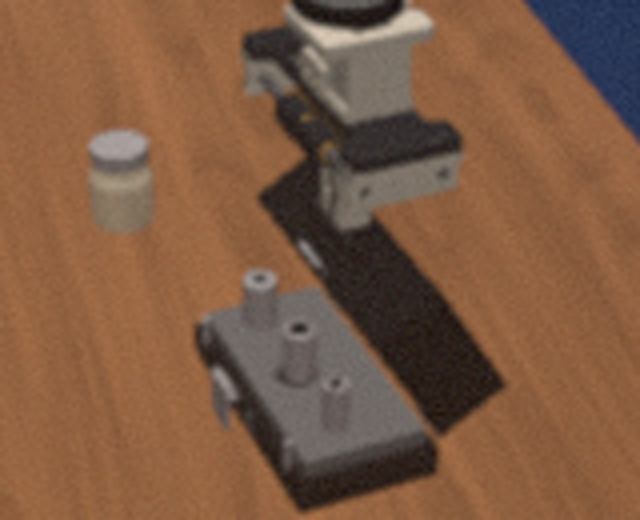

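Emit:
{"name": "arm_command", "arguments": {
  "plan": [
    {"dx": 0.2, "dy": 0, "dz": -0.4, "wx": 0, "wy": 0.06, "wz": 0},
    {"dx": 0.18, "dy": 0, "dz": -0.4, "wx": 0, "wy": 0, "wz": 0},
    {"dx": 0.2, "dy": 0, "dz": -0.4, "wx": 0, "wy": 0, "wz": 0}
  ]
}}

```text
time_s: 14.93
tcp_pos: [0.5488, -0.0439, 0.1644]
eef_rot: [-127.7, 89.8, -118.6]
contact_force: [0.9, 1.0, 1.1]
gripper_width: 0.0006
```

```bash
python3 - <<'E'
from h import *
go(-.027,.1496)
E
```

```text
L [-0.004  -0.0002  0.1644] t 14.93 F [0.9 1.  1.1]
shift units [ 0.74  0.01 -1.15] turn units [ 0.04 -0.02  0.03]
```

Emit:
{"name": "arm_command", "arguments": {
  "plan": [
    {"dx": 0.22, "dy": 0, "dz": -0.38, "wx": 0, "wy": 0, "wz": 0},
    {"dx": 0.24, "dy": 0, "dz": -0.38, "wx": 0, "wy": 0, "wz": 0},
    {"dx": 0.24, "dy": 0, "dz": -0.36, "wx": 0, "wy": 0, "wz": 0}
  ]
}}

```text
time_s: 15.18
tcp_pos: [0.5236, -0.0479, 0.1482]
eef_rot: [-148.1, 89.8, -139.0]
contact_force: [0.7, 0.6, 0.2]
gripper_width: 0.0003
```

```bash
python3 - <<'E'
from h import *
go(-.0466,.1298)
E
```

```text
L [-0.0295 -0.0002  0.1482] t 15.18 F [0.7 0.6 0.2]
shift units [ 0.92  0.02 -0.85] turn units [ 0.04 -0.04  0.02]
```

Emit:
{"name": "arm_command", "arguments": {
  "plan": [
    {"dx": 0.3, "dy": 0, "dz": -0.26, "wx": 0, "wy": 0, "wz": 0},
    {"dx": 0.3, "dy": 0, "dz": -0.26, "wx": 0, "wy": 0, "wz": 0},
    {"dx": 0.28, "dy": 0, "dz": -0.24, "wx": 0, "wy": 0, "wz": 0}
  ]
}}

```text
time_s: 15.43
tcp_pos: [0.5055, -0.0509, 0.1285]
eef_rot: [-157.8, 89.7, -148.7]
contact_force: [1.1, 1.2, 0.3]
gripper_width: 0.0003
```

```bash
python3 - <<'E'
from h import *
go(-.062,.1063)
snap('side','side9')
E
python3 -c "
import cv2;i=cv2.imread('pics/side9.png')[130:260,240:400];cv2.imwrite('pics/side9z.png',cv2.resize(i,None,fx=4,fy=4,interpolation=2))"
```

```text
L [-0.0478 -0.0004  0.1285] t 15.43 F [1.1 1.2 0.3]
shift units [ 1.11  0.02 -0.7 ] turn units [ 0.03 -0.06  0.02]
```

View pics/side9z.png

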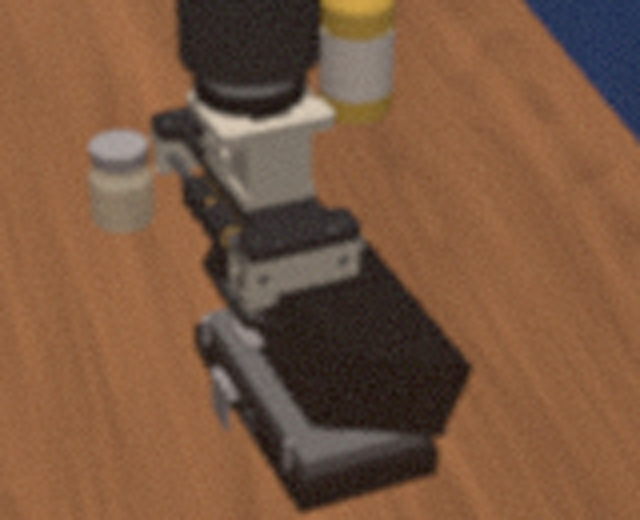

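Emit:
{"name": "arm_command", "arguments": {
  "plan": [
    {"dx": 0.28, "dy": 0, "dz": -0.18, "wx": 0, "wy": -0.05, "wz": 0},
    {"dx": 0.28, "dy": 0, "dz": -0.17, "wx": 0, "wy": 0, "wz": 0},
    {"dx": 0.25, "dy": 0, "dz": -0.16, "wx": 0, "wy": 0, "wz": 0},
    {"dx": 0.2, "dy": 0, "dz": -0.12, "wx": 0, "wy": 0, "wz": 0},
    {"dx": 0, "dy": 0, "dz": 0, "wx": 0, "wy": 0, "wz": 0}
  ]
}}

```text
time_s: 15.9
tcp_pos: [0.4895, -0.0536, 0.1042]
eef_rot: [-156.5, 89.7, -147.4]
contact_force: [0.4, 0.6, -0.4]
gripper_width: 0.0
```

```bash
python3 - <<'E'
from h import *
go(-.0679,.0935)
E
```

```text
L [-0.0641 -0.0006  0.1042] t 15.9 F [ 0.4  0.6 -0.4]
shift units [ 0.53  0.03 -0.19] turn units [ 0.02 -0.05  0.02]
```

Emit:
{"name": "arm_command", "arguments": {
  "plan": [
    {"dx": 0.15, "dy": 0, "dz": -0.06, "wx": 0, "wy": -0.05, "wz": 0},
    {"dx": 0.15, "dy": 0, "dz": -0.06, "wx": 0, "wy": 0, "wz": 0},
    {"dx": 0.15, "dy": 0, "dz": -0.06, "wx": 0, "wy": 0, "wz": 0}
  ]
}}

```text
time_s: 16.15
tcp_pos: [0.4863, -0.0542, 0.0949]
eef_rot: [-62.3, 89.9, -53.2]
contact_force: [-1.4, -0.2, 3.8]
gripper_width: 0.0003
```

Emit:
{"name": "arm_command", "arguments": {
  "plan": [
    {"dx": 0.1, "dy": 0, "dz": -0.04, "wx": 0, "wy": 0, "wz": 0},
    {"dx": 0.1, "dy": 0, "dz": -0.04, "wx": 0, "wy": 0, "wz": 0}
  ]
}}

```text
time_s: 16.32
tcp_pos: [0.485, -0.0544, 0.0908]
eef_rot: [-52.3, 89.8, -43.2]
contact_force: [-0.8, 1.0, 5.7]
gripper_width: 0.0005
```

Emit:
{"name": "arm_command", "arguments": {
  "plan": [
    {"dx": 0.06, "dy": 0, "dz": -0.02, "wx": 0, "wy": 0, "wz": 0},
    {"dx": 0.06, "dy": 0, "dz": -0.02, "wx": 0, "wy": 0, "wz": 0}
  ]
}}

```text
time_s: 16.48
tcp_pos: [0.4843, -0.0545, 0.0887]
eef_rot: [-47.9, 89.8, -38.8]
contact_force: [-1.8, 1.0, 7.7]
gripper_width: 0.0004
```

Emit:
{"name": "arm_command", "arguments": {
  "plan": [
    {"dx": 0.06, "dy": 0, "dz": -0.02, "wx": 0, "wy": 0, "wz": 0},
    {"dx": 0.06, "dy": 0, "dz": -0.02, "wx": 0, "wy": 0, "wz": 0}
  ]
}}

```text
time_s: 16.65
tcp_pos: [0.4838, -0.0546, 0.087]
eef_rot: [-42.0, 89.8, -32.8]
contact_force: [-2.3, 1.0, 8.0]
gripper_width: 0.0005
```

Emit:
{"name": "arm_command", "arguments": {
  "plan": [
    {"dx": 0.06, "dy": 0, "dz": -0.02, "wx": 0, "wy": 0, "wz": 0}
  ]
}}

```text
time_s: 16.73
tcp_pos: [0.4835, -0.0546, 0.0862]
eef_rot: [-39.4, 89.8, -30.2]
contact_force: [-2.1, 1.0, 7.8]
gripper_width: 0.0007
```

Emit:
{"name": "arm_command", "arguments": {
  "plan": [
    {"dx": 0.06, "dy": 0, "dz": -0.02, "wx": 0, "wy": 0, "wz": 0}
  ]
}}

```text
time_s: 16.82
tcp_pos: [0.4833, -0.0547, 0.0854]
eef_rot: [-37.2, 89.7, -28.0]
contact_force: [-2.8, 0.2, 9.5]
gripper_width: 0.0002
```

Emit:
{"name": "arm_command", "arguments": {
  "plan": [
    {"dx": 0.06, "dy": 0, "dz": -0.02, "wx": 0, "wy": 0, "wz": 0}
  ]
}}

```text
time_s: 16.9
tcp_pos: [0.4831, -0.0547, 0.0847]
eef_rot: [-34.3, 89.7, -25.1]
contact_force: [-3.9, 0.2, 9.2]
gripper_width: 0.0004
```

Emit:
{"name": "arm_command", "arguments": {
  "plan": [
    {"dx": 0.06, "dy": 0, "dz": -0.02, "wx": 0, "wy": 0, "wz": 0}
  ]
}}

```text
time_s: 16.98
tcp_pos: [0.4829, -0.0547, 0.084]
eef_rot: [-32.6, 89.7, -23.4]
contact_force: [-2.7, 1.5, 9.4]
gripper_width: 0.0005
```

Emit:
{"name": "arm_command", "arguments": {
  "plan": [
    {"dx": 0.06, "dy": 0, "dz": -0.02, "wx": 0, "wy": 0, "wz": 0}
  ]
}}

```text
time_s: 17.07
tcp_pos: [0.4827, -0.0548, 0.0833]
eef_rot: [-30.5, 89.7, -21.3]
contact_force: [-2.5, 0.7, 10.0]
gripper_width: 0.0007
```

Emit:
{"name": "arm_command", "arguments": {
  "plan": [
    {"dx": 0.06, "dy": 0, "dz": -0.03, "wx": 0, "wy": 0, "wz": 0}
  ]
}}

```text
time_s: 17.15
tcp_pos: [0.4824, -0.0548, 0.0827]
eef_rot: [-27.8, 89.6, -18.5]
contact_force: [-1.6, 0.7, 9.0]
gripper_width: 0.0004
```

Emit:
{"name": "arm_command", "arguments": {
  "plan": [
    {"dx": 0.06, "dy": 0, "dz": -0.03, "wx": 0, "wy": 0, "wz": 0}
  ]
}}

```text
time_s: 17.23
tcp_pos: [0.4823, -0.0548, 0.082]
eef_rot: [-24.8, 89.6, -15.6]
contact_force: [-1.3, 0.4, 6.2]
gripper_width: 0.0005
```

Emit:
{"name": "arm_command", "arguments": {
  "plan": [
    {"dx": 0.06, "dy": 0, "dz": -0.03, "wx": 0, "wy": 0, "wz": 0}
  ]
}}

```text
time_s: 17.32
tcp_pos: [0.482, -0.0548, 0.0812]
eef_rot: [-22.7, 89.5, -13.5]
contact_force: [-2.4, 0.8, 6.0]
gripper_width: 0.0005
```

Emit:
{"name": "arm_command", "arguments": {
  "plan": [
    {"dx": 0.06, "dy": 0, "dz": -0.03, "wx": 0, "wy": 0, "wz": 0}
  ]
}}

```text
time_s: 17.4
tcp_pos: [0.4819, -0.0549, 0.0805]
eef_rot: [-21.0, 89.5, -11.7]
contact_force: [-1.7, 0.1, 6.7]
gripper_width: 0.0007
```

Emit:
{"name": "arm_command", "arguments": {
  "plan": [
    {"dx": 0.06, "dy": 0, "dz": -0.03, "wx": 0, "wy": 0, "wz": 0}
  ]
}}

```text
time_s: 17.48
tcp_pos: [0.4816, -0.0549, 0.0797]
eef_rot: [-19.7, 89.4, -10.4]
contact_force: [-2.4, 0.8, 5.1]
gripper_width: 0.0005
```

Emit:
{"name": "arm_command", "arguments": {
  "plan": [
    {"dx": 0.06, "dy": 0, "dz": -0.03, "wx": 0, "wy": 0, "wz": 0}
  ]
}}

```text
time_s: 17.57
tcp_pos: [0.4814, -0.0549, 0.0789]
eef_rot: [-18.3, 89.4, -9.0]
contact_force: [-1.5, 0.4, 5.2]
gripper_width: 0.0006
```

Emit:
{"name": "arm_command", "arguments": {
  "plan": [
    {"dx": 0.06, "dy": 0, "dz": -0.03, "wx": 0, "wy": 0, "wz": 0}
  ]
}}

```text
time_s: 17.65
tcp_pos: [0.4811, -0.055, 0.0779]
eef_rot: [-17.3, 89.3, -8.0]
contact_force: [-1.2, 0.3, 5.9]
gripper_width: 0.0008
```

Emit:
{"name": "arm_command", "arguments": {
  "plan": [
    {"dx": 0.06, "dy": 0, "dz": -0.03, "wx": 0, "wy": 0, "wz": 0}
  ]
}}

```text
time_s: 17.73
tcp_pos: [0.4809, -0.055, 0.077]
eef_rot: [-16.5, 89.3, -7.2]
contact_force: [-2.8, 1.3, 9.9]
gripper_width: 0.0005
```

Emit:
{"name": "arm_command", "arguments": {
  "plan": [
    {"dx": 0.06, "dy": 0, "dz": -0.03, "wx": 0, "wy": 0, "wz": 0}
  ]
}}

```text
time_s: 17.82
tcp_pos: [0.4809, -0.0551, 0.0765]
eef_rot: [-16.3, 89.2, -7.0]
contact_force: [-5.7, 3.0, 20.1]
gripper_width: 0.0003
```

Emit:
{"name": "arm_command", "arguments": {
  "plan": [
    {"dx": -0.06, "dy": 0, "dz": 0, "wx": 0, "wy": 0, "wz": 0}
  ]
}}

```text
time_s: 17.9
tcp_pos: [0.4811, -0.055, 0.078]
eef_rot: [-15.6, 89.2, -6.2]
contact_force: [0.1, 0.4, 1.7]
gripper_width: 0.0003
```

Emit:
{"name": "arm_command", "arguments": {
  "plan": [
    {"dx": -0.1, "dy": 0, "dz": 0, "wx": 0, "wy": 0, "wz": 0},
    {"dx": -0.1, "dy": 0, "dz": 0, "wx": 0, "wy": 0, "wz": 0}
  ]
}}

```text
time_s: 18.07
tcp_pos: [0.4808, -0.055, 0.0818]
eef_rot: [-15.3, 89.2, -6.0]
contact_force: [0.2, -0.4, 0.6]
gripper_width: 0.0004
```

Emit:
{"name": "arm_command", "arguments": {
  "plan": [
    {"dx": -0.1, "dy": 0, "dz": 0, "wx": 0, "wy": 0, "wz": 0},
    {"dx": -0.1, "dy": 0, "dz": 0, "wx": 0, "wy": 0, "wz": 0}
  ]
}}

```text
time_s: 18.23
tcp_pos: [0.4803, -0.055, 0.0857]
eef_rot: [-16.2, 89.2, -6.8]
contact_force: [1.3, 0.6, -0.1]
gripper_width: 0.0004
```

Force dropped to zero on lift-off: the lid holds. Move well up and look.

Emit:
{"name": "arm_command", "arguments": {
  "plan": [
    {"dx": -0.4, "dy": 0, "dz": 0, "wx": 0, "wy": 0, "wz": 0},
    {"dx": -0.8, "dy": 0, "dz": 0, "wx": 0, "wy": 0, "wz": 0},
    {"dx": -1, "dy": 0, "dz": 0, "wx": 0, "wy": 0, "wz": 0},
    {"dx": -1, "dy": 0, "dz": 0, "wx": 0, "wy": 0, "wz": 0},
    {"dx": -1, "dy": 0, "dz": 0, "wx": 0, "wy": 0, "wz": 0},
    {"dx": -1, "dy": 0, "dz": 0, "wx": 0, "wy": 0, "wz": 0},
    {"dx": -1, "dy": 0, "dz": 0, "wx": 0, "wy": 0, "wz": 0},
    {"dx": -0.6, "dy": 0, "dz": 0, "wx": 0, "wy": 0, "wz": 0},
    {"dx": 0, "dy": 0, "dz": 0, "wx": 0, "wy": 0, "wz": 0},
    {"dx": 0, "dy": 0, "dz": 0, "wx": 0, "wy": 0, "wz": 0}
  ]
}}

```text
time_s: 19.07
tcp_pos: [0.4765, -0.0556, 0.2321]
eef_rot: [-20.1, 89.3, -10.7]
contact_force: [0.3, 0.2, -0.6]
gripper_width: 0.0002
```

```bash
python3 - <<'E'
from h import *
np.set_printoptions(precision=4,suppress=True)
def cloud(d,cm):
    v,u=np.mgrid[0:400,0:640]
    F=f(cm); z=d; ok=z>0; c=np.stack([(u-cm['cx'])/F*z,(v-cm['cy'])/F*z,z],-1)[ok]; X=(c-np.array(cm['t']))@np.array(cm['R']); return np.c_[(X[:,:2]-O)@ex,(X[:,:2]-O)@ey,X[:,2]]
print(r.get_state()['time_s'])
for n in ('side','scene'):
    pc,d,cm=snap(n,n+'10'); X=cloud(d,cm)
    m=(abs(X[:,1])<.095)&(X[:,0]>-.05)&(X[:,0]<.05)&(X[:,2]>.08)&(X[:,2]<.13); T=X[m]
    A=np.c_[T[:,0],np.ones(len(T))]; k=np.linalg.lstsq(A,T[:,2],rcond=None)[0]; print(n,len(T),'lid slope',k)
    for q in ('jar','oil','screwdriver'):
        for o in r.spot_point(n,q)[:1]: u,v=o['centre']; print(q,np.round([u,v],1),onplane(cm,u,v,0.01 if q=='screwdriver' else 0))
E
python3 -c "
import cv2,numpy as np;i=cv2.imread('pics/side10.png')[130:260,240:400];j=cv2.imread('pics/scene10.png')[150:260,240:400]
cv2.imwrite('pics/z10.png',cv2.resize(i,None,fx=4,fy=4,interpolation=2))"
```

```text
19.0667
side 1334 lid slope [0.0145 0.0967]
oil [328.1 155.2] [0.7134 0.4148 0.    ]
screwdriver [400.  322.9] [ 0.6502 -0.4303  0.01  ]
scene 1434 lid slope [0.0165 0.0964]
jar [355.1 167.1] [ 0.4574  0.2725 -0.    ]
oil [434.7 189.6] [0.7259 0.3922 0.    ]
screwdriver [216.5 312.1] [ 0.663  -0.4138  0.01  ]
```

View pics/z10.png

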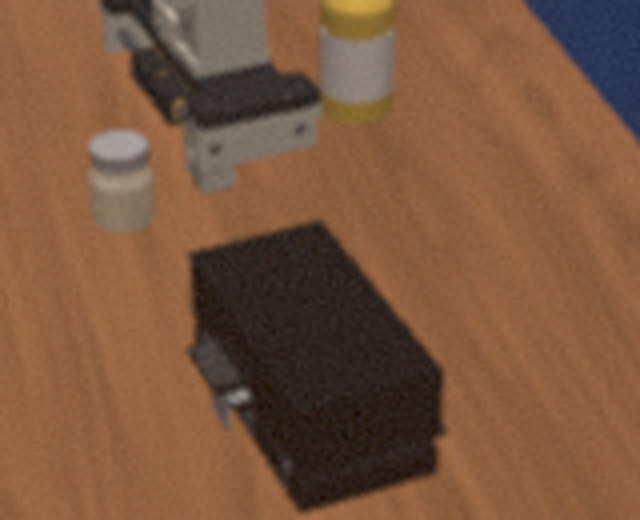

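```bash
python3 -c "
from plant import r
print(r.close_job())"
```

```text
the job is handed in; nothing more can be done
None
```

The loose socket is home in the empty hole, and the lid is shut and held by its catch. I handed the job in at about 19 s of the 67 s allowed, with the gripper clear of everything.

- **Socket:** It stands in the hole with its top at about 80 mm, level with the two fixed sockets, as the wrist camera showed before I closed the lid.
- **Lid:** I swung it over at a steady slow pace from behind the thumb ledge, then pressed about 1 mm at a time. Resistance peaked near 10 N, sagged for about 4 mm, then rose sharply at the hard stop. When I lifted off, the force fell to zero and the lid stayed down. Both fixed cameras put its angle at about -0.015 rad, inside the latched range; unlatched it would sit near 0.12 rad.
- **Bystanders:** I moved nothing near the jar, screwdriver or oil bottle. The detector's later positions agree with the first ones to within about 20 mm, which is its scatter. The side camera's last check missed the jar, though it shows standing in that picture.

**Force limit:** Two brief readings were at the 20 N mark. One was 21.3 N vertically, about 23.5 N in all with the sideways part, when the socket bottomed in its hole. The other was 20.1 N vertically, about 21 N in all, at the lid's hard stop. I backed off at once both times.

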